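# Set the slicing guide: gauge blade in the knife slot, spring fence held at the rider

## Task

Set up the slicing guide: first take the flat gauge blade from its storage block, stand it fully down in the guide's knife slot and let go of it. Then pull the spring-loaded fence out by its upright tab until its pointer is level with the small rider clipped on the scale rail. It springs back if released, so finish while still holding it there; leave the blade in the slot, and the lemon, spice jar and pinch pot where they are.

Things in the scene. Friction and masses are not known exactly. Their poses are not given: they have to be found in the camera images.
- guide: Slicing guide, fixed: pale wooden board 270 (x) x 150 mm (y), top 16 mm above the worktop; origin at the centre of its underside, z up. At its +x end a brown slot block 40 x 150 mm (x, y) centred at x = +105 mm, top at 60 mm, with the knife slot. Scale rail along x at y = +66 mm, top at 28 mm. The fence pulls out toward -x.
- slot_floor (a point): Centre of the floor of the knife slot, 26 mm above the worktop and 34 mm below the slot's mouth. The slot is 8 mm wide along x and 112 mm long along y, with a 4 mm chamfer along both long sides of the mouth. Axes as the guide's (x across the slot, y along it, z up).
- stand: Storage block, fixed: a brown wooden block 70 x 140 x 32 mm (x, y, z), origin at the centre of its underside, with one slot 8 mm wide (x), 112 mm long (y) and 26 mm deep (4 mm chamfer) in which the gauge blade stands at the start.
- gauge: Gauge blade, loose, about 150 g: upright flat steel blade 5 mm thick (x), 100 mm long (y), 60 mm from foot to handle; on top a dark wooden handle bar 16 mm thick (x), 84 mm long (y), z 60 to 86 mm. Origin: middle of the foot edge, z up. At the start it stands in the storage block, axes as the block's, and may lean up to 0.1 rad.
- gauge_grip (a point): Centre of the gauge blade's handle bar, 73 mm above its foot; grasp it across its 16 mm thickness (the gauge's x).
- fence: Spring fence sliding along the guide's x, axes as the guide's: upright aluminium plate 8 mm thick, 104 mm wide, top 64 mm above the worktop, with a tongue toward -x carrying the pull tab. Origin under the plate at worktop height, at the guide's x = +50 mm at rest. Travel 85 mm toward -x; the spring pulls back with 4 N at rest plus 0.8 N per 10 mm.
- pull_tab (a point): Middle of the top edge of the fence's upright wooden pull tab, 80 mm in front (-x) of the plate. Tab 14 mm thick (guide's x), 50 mm wide (y), from 28 to 70 mm above the worktop; free on both sides for the fingers.
- pointer (a point): Tip of the fence's pointer, reaching from the plate to the scale rail (guide's y = +57 mm, 33 mm above the worktop); moves with the fence.
- rider_line (a point): Mark for the pointer: middle of the upright 4 mm fin of the small dark steel rider (16 x 20 mm, top 48 mm above the worktop) on the scale rail, at the fin's edge toward the fence. Axes as the guide's. Fixed in a run, but 28 to 60 mm toward -x from the pointer at rest. Level means no difference along the guide's x.
- lemon: A yellow lemon, 73 x 53 x 53 mm, lying loose behind the work; leave alone. Origin at the middle of its underside.
- spice_jar: A small glass spice jar, 47 mm across, 97 mm tall, loose, at the right; leave alone. Origin at the middle of its underside.
- pinch_pot: A small speckled bowl, 66 mm across, 30 mm tall, loose, at the left; leave alone. Origin at the middle of its underside.
There are look-alikes about, which are no part of the job. There is more than one size of the gauge; the one meant has the size given above.

How it is judged:
On the way, in this order (a step that is already met when the one before it is completed fails the run):
1. the gauge blade stands fully down in the guide's knife slot, let go of (z of gauge in the frame of slot_floor below 0.005 m and x of gauge in the frame of slot_floor between -0.006 and 0.006 m and y of gauge in the frame of slot_floor between -0.015 and 0.015 m and angle between gauge's own z axis and vertical below 0.2 rad and contact force between the fingers and gauge below 0.1 N), for 0.2 s.
2. the fence is pulled out until its pointer is level with the rider (within 4 mm) (x of pointer in the frame of rider_line between -0.004 and 0.004 m and contact force between the fingers and fence above 3 N), for 0.2 s.
At the end, for the whole second after the job is handed in: The still fingers hold the fence against its spring (over 3 N), pointer within 4 mm of the rider along the rail. The blade stands untouched in the knife slot, foot within 5 mm of its floor and 15 mm of its middle, tilt under 0.2 rad, not pressing on the fence (all of step 1 and all of step 2 and contact force between gauge and fence below 0.5 N and linear speed of fence below 0.01 m/s); the arm keeps its last pose, push and grip.
It fails at once if the lemon is moved by more than 30 mm (distance of lemon from where it was at the start of the episode above 0.03 m).
It fails at once if the spice jar is moved by more than 30 mm (distance of spice_jar from where it was at the start of the episode above 0.03 m).
It fails at once if the pinch pot is moved by more than 30 mm (distance of pinch_pot from where it was at the start of the episode above 0.03 m).
It also fails if it takes over 51 s, if anything falls off the work surface, if the arm or the gripper's body presses on something with over 40 N, if the wrist force passes 120 N, or if a joint passes its speed limit or range.

## Robot

A 6-joint arm with a two-finger parallel gripper is mounted at the origin on a cart in front of the work surface, level with it; the furniture and walls round the work are solid. World frame = base frame: x ahead of the robot, y to its left, z up, the work surface at z = 0. Lengths are in m, angles in rad, forces in N, time in s.
With the tool pointing down it reaches from about 0.375 to 0.9 m from the base axis. Payload 3.1 kg.
Tool frame: the origin (TCP) lies at the very end of the fingers, on their centre line; the grasp point (between the pads) lies 19 mm behind it (robot.pinch_z is the distance from the TCP to the grasp point, in m); z points along the fingers, y is the line along which they close (so a half turn about z gives the same grasp; the last joint's range is limited). The gripper opens to 85 mm and grips with 20 to 120 N. Pads are 22 mm wide; open, the fingers measure 114 mm over their backs; the gripper's body (76 mm by 85 mm) begins 54 mm behind the grasp point. The pads swing forward as they close: fully open they stand 13 mm farther back than shut.
Start: joints at [0.942, 0.527, 1.433, -0, 1.181, -0.178], TCP at [0.272, 0.563, 0.193] pointing down, gripper open.
Joint ranges: [-3.08, 3.08], [-0.75, 2.2], [0.22, 2.44], [-1.43, 4.57], [0, 2.65], [-2.85, 2.85]. Speed limits (rad/s): [2.79, 2.79, 3.14, 3.14, 3.14, 3.14].

## Interface

Orientations are given as [roll, pitch, yaw] about the fixed x, y, z axes, in that order (R = Rz(yaw) Ry(pitch) Rx(roll)).
In Python, from station import robot gives the robot as it stands. Calls block until the motion is done:
- robot.move_ptp(position, orientation): joint-space move of the TCP to a pose.
- robot.line_to(position, frame=None, feed=0.15, guard=None): straight line of the TCP; frame=None keeps the orientation; feed is the mean speed in m/s. With guard (N) it stops when the force on the tool has changed by that much, and returns True; else False.
- robot.goto_joints(angles): joint-space move.
- robot.ungrasp() and robot.clamp(newtons=None): open the fingers fully, or close them until they stop; newtons is the grip in N (None keeps the last).
- robot.hold(seconds).
- robot.solve_ik(position, orientation): joint angles nearest the present ones, or None.
- robot.snapshot(name): name is "scene" or "top" or "wrist"; returns a dict with "frame" (480x640x3 uint8, red, green, blue), "range_z" (480x640 float32, m along the optical axis (not along the pixel's ray), 0 where there is no reading), "K" (3x3 intrinsics, pixels), "view" (4x4, takes a point from world to camera coordinates); the wrist camera has in their place "hand_eye" (4x4, takes a point from camera to tool coordinates, whose origin is the TCP and whose axes are the flange's). Camera axes: x right, y down, z forward; pixel columns grow to the right and rows downward; lengths in m; the calibration is good to about 2 mm. A picture is of the moment at which its call begins: read the wrist's pose just before it.
A pose or a line that the arm cannot do raises robot.MotionError and nothing moves.
- robot.finish_job(): hands the job in; it is judged then, once.
Readings, each from a call of its own:
- robot.get_time_s(): time.
- robot.get_joints(): joint angles.
- robot.get_qvel(): joint speeds.
- robot.get_joint_efforts(): joint torques, N m.
- robot.get_ee_pos(): TCP position.
- robot.get_tcp_rot(): TCP orientation.
- robot.get_contact_force(): force on the tool from outside, world axes, zero at the start.
- robot.get_torque(): the same for the moment, N m.
- robot.get_width(): finger opening in m.
- robot.get_grasp_force(): force on a finger pad.
Only numpy, scipy, OpenCV 4.12 (cv2) and the standard library are available. Lean on these libraries where they do the work, as an engineer would, in place of code of your own. Each camera call takes 0.05 s, during which the arm holds its last target. There are 200 camera calls.

## Working session

There is one attempt and no reset: what is moved stays moved. The work goes in short steps, each a Python script; the robot and the scene stay as the last script left them, time stands still between calls to the robot, and variables do not carry over. Pictures are saved under pics/ and viewed, at most 10 in all, crops included, and the job is handed in when it is done.

```bash
mkdir -p pics; cat > h.py <<'E'
import numpy as np, cv2
from station import robot
def save(n,im): cv2.imwrite(f'pics/{n}.png',cv2.cvtColor(im,cv2.COLOR_RGB2BGR))
def cloud(s,T=None):
    K=s['K'];z=s['range_z'];v,u=np.mgrid[:480,:640]
    P=np.stack([(u-K[0,2])/K[0,0]*z,(v-K[1,2])/K[1,1]*z,z],-1)
    M=np.linalg.inv(s['view']) if T is None else T@s['hand_eye']
    W=P@M[:3,:3].T+M[:3,3]; W[z==0]=np.nan
    return W
E
python3 - <<'E'
from h import *
a=robot.snapshot('top');b=robot.snapshot('scene')
np.savez('s0.npz',**{'t_'+k:v for k,v in a.items()},**{'s_'+k:v for k,v in b.items()})
save('top0',a['frame']);save('scene0',b['frame'])
print(robot.get_tcp_rot(),robot.get_width(),robot.pinch_z)
E
```

```text
[-3.13959467e+00 -3.91413241e-04  2.69075696e+00] 0.08549330181343394 0.0187
```

View pics/top0.png

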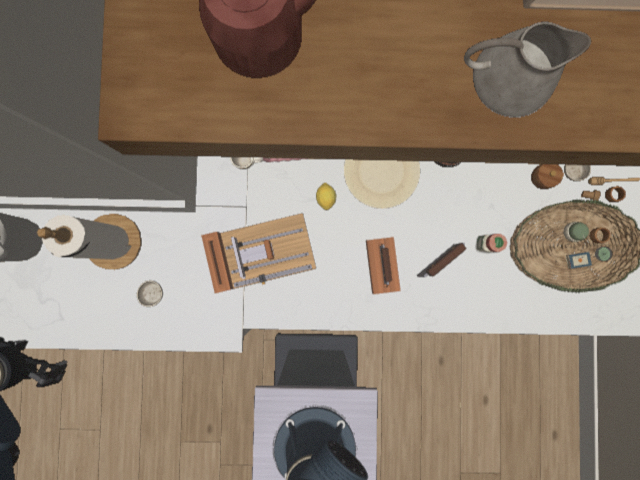

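View pics/scene0.png

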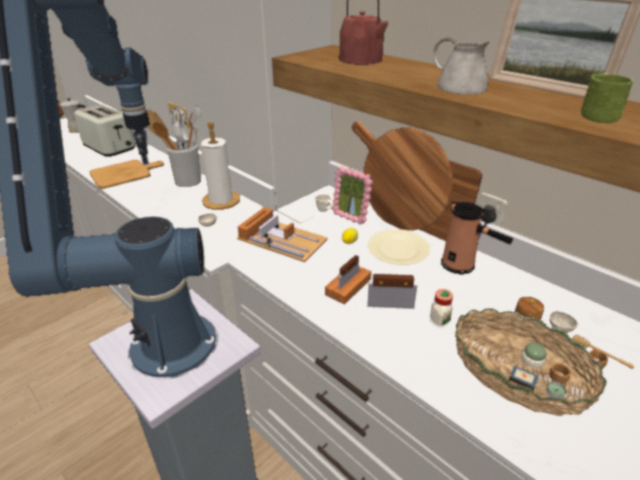

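The top view shows the guide centred near (258,252): slot block on the left at (215,262), rail along the bottom, rider near (263,279). Two objects could be the gauge:
- (387,268), standing in the storage block.
- (442,260), free-standing and longer.

The description puts the gauge in the block, so I'm choosing (387,268) and will measure both.

```bash
python3 - <<'E'
from h import *
d=np.load('s0.npz');a={k[2:]:d[k] for k in d if k[:2]=='t_'}
W=cloud(a);print(a['K'][0,0],np.linalg.inv(a['view'])[:3,3])
v,u=np.mgrid[:480,:640]
def rect(n,u0,u1,v0,v1,z0,z1):
    m=(u>=u0)&(u<=u1)&(v>=v0)&(v<=v1)&(W[...,2]>z0)&(W[...,2]<z1)
    p=W[m]; r=cv2.minAreaRect(p[:,:2].astype(np.float32))
    print(n,m.sum(),'c',np.round(r[0],4),'size',np.round(r[1],4),'ang',round(r[2],2),'zmed',np.round(np.median(p[:,2]),4),'mean',np.round(p.mean(0),4))
rect('stand',355,410,225,305,.022,.04)
rect('gauge',355,410,225,305,.07,.14)
rect('look',412,470,235,285,.06,.14)
rect('board',190,330,205,300,.010,.022)
rect('slotblk',190,240,205,300,.052,.07)
rect('tab',230,330,205,300,.064,.08)
rect('table',250,300,310,325,-.02,.02)
c=np.hstack([cv2.resize(a['frame'][200:305,190:330],None,fx=4,fy=4,interpolation=2),cv2.resize(a['frame'][200:305,360:420],None,fx=4,fy=4,interpolation=2)])
save('crop0',c)
E
```

```text
458.2049853169771 [0.46227516 0.00501867 1.20574213]
stand 1209 c [ 0.4704 -0.168 ] size [0.1403 0.0711] ang 8.05 zmed 0.0324 mean [ 0.4694 -0.1658  0.0322]
gauge 264 c [ 0.4732 -0.1671] size [0.0974 0.0168] ang 7.02 zmed 0.0917 mean [ 0.4725 -0.1662  0.0901]
look 484 c [ 0.4867 -0.3086] size [0.0219 0.1294] ang 41.01 zmed 0.1113 mean [ 0.4851 -0.3045  0.1077]
board 3509 c [0.5373 0.1696] size [0.2363 0.28  ] ang 14.84 zmed 0.0163 mean [0.512  0.1232 0.0164]
slotblk 1019 c [0.475  0.2363] size [0.15 0.08] ang 14.92 zmed 0.0598 mean [0.4727 0.2477 0.0598]
tab 161 c [0.4936 0.1608] size [0.0994 0.09  ] ang 14.24 zmed 0.0679 mean [0.4979 0.1486 0.0682]
table 813 c [0.3298 0.1086] size [0.0399 0.1309] ang 1.07 zmed 0.0 mean [ 3.299e-01  1.087e-01 -1.000e-04]
```

View pics/crop0.png

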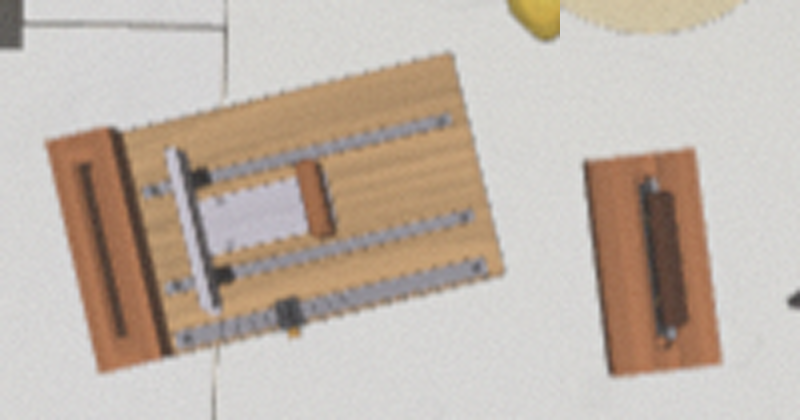

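Only the piece in the block fits: its handle top is at 92 mm (6 + 86) and its bar is about 84 mm long. The other is about 129 mm long with its top at 111 mm, so it's the wrong size. Next I take close wrist views of the guide and the gauge.

```bash
cat >> h.py <<'E'
from scipy.spatial.transform import Rotation as Rot
def tcp():
    T=np.eye(4);T[:3,:3]=Rot.from_euler('xyz',robot.get_tcp_rot()).as_matrix();T[:3,3]=robot.get_ee_pos();return T
def down(y): return [np.pi,0,y]
def wrist(n):
    T=tcp();s=robot.snapshot('wrist');W=cloud(s,T);np.savez(n+'.npz',T=T,W=W,**s);save(n,s['frame']);return s,W
E
python3 - <<'E'
from h import *
robot.move_ptp([.50,.16,.34],down(.26)); robot.hold(.3)
s,W=wrist('w1'); print(robot.get_time_s(),np.round(s['hand_eye'],3),np.round(np.nanpercentile(W.reshape(-1,3),[2,98],axis=0),3))
robot.move_ptp([.47,-.165,.26],down(.13)); robot.hold(.3)
s,W=wrist('w2'); print(robot.get_time_s(),robot.get_joints(),np.round(np.nanpercentile(W.reshape(-1,3),[2,98],axis=0),3))
im=np.hstack([cv2.imread('pics/w1.png'),cv2.imread('pics/w2.png')]);cv2.imwrite('pics/w12.png',cv2.resize(im,(800,300),interpolation=3))
E
```

```text
2.2167 [[-0.001 -0.955 -0.295  0.075]
 [ 1.    -0.001 -0.    -0.   ]
 [-0.    -0.295  0.955 -0.181]
 [ 0.     0.     0.     1.   ]] [[-0.668 -0.339 -0.902]
 [ 0.733  1.014  0.463]]
3.8333 [-5.61024022e-01  2.74614069e-01  1.65748812e+00  7.25245610e-05
  1.20912807e+00  8.78510696e-01] [[-0.568 -0.725 -0.902]
 [ 0.659  0.696  0.384]]
```

View pics/w12.png

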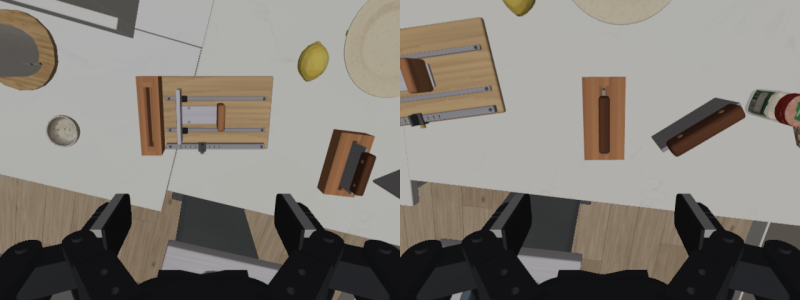

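The wrist views show the guide (scaled left half) at (135–272, 75–155), with the slot at (150,117), rider at (202,147) and tab at (221,117). In the right half, the gauge is in its block at (604,123) and the longer look-alike is beside it at (705,128). Next I measure these from the point clouds.

```bash
python3 - <<'E'
from h import *
v,u=np.mgrid[:480,:640]
def rect(W,n,b,z0,z1,f=None):
    m=(u>=b[0])&(u<=b[1])&(v>=b[2])&(v<=b[3])&(W[...,2]>z0)&(W[...,2]<z1)
    if f is not None: m&=f
    p=W[m]; r=cv2.minAreaRect(p[:,:2].astype(np.float32))
    print(n,m.sum(),'c',np.round(r[0],4),'size',np.round(r[1],4),'ang',round(r[2],2),'z',np.round(np.median(p[:,2]),4)); return p,r
d=np.load('w1.npz');W=d['W'];B=(205,450,105,260)
hsv=cv2.cvtColor(d['frame'],cv2.COLOR_RGB2HSV)
p,r=rect(W,'block',(205,262,105,260),.056,.064)
p2,r2=rect(W,'board',(262,450,105,260),.012,.020)
a=np.radians(r[2]) 
ex=np.array([-np.sin(a),np.cos(a)]);ey=np.array([-np.cos(a),-np.sin(a)])
o=np.array(r[0])-.105*ex
print('guide origin',o,'yawlong',a)
L=lambda P:np.stack([(P[...,:2]-o)@ex,(P[...,:2]-o)@ey],-1)
G=L(W)
def rng(n,m): print(n,m.sum(),np.round(np.percentile(G[m],[1,50,99],axis=0).T,4).tolist(),np.round(np.median(W[m][:,2]),4))
ok=(abs(G[...,0])<.14)&(abs(G[...,1])<.08); z=W[...,2]
rng('all',ok&(z>.01)&(z<.075))
rng('slotin',ok&(G[...,0]>.09)&(abs(G[...,1])<.05)&(z<.05)&(z>.02))
rng('plate',ok&(G[...,0]>.03)&(G[...,0]<.07)&(z>.061)&(z<.068))
rng('tab',ok&(G[...,0]<0)&(z>.066)&(z<.075))
rng('rider top',ok&(G[...,1]>.05)&(G[...,0]<.08)&(z>.044)&(z<.055))
rng('rider',ok&(G[...,1]>.05)&(G[...,0]<.08)&(z>.036)&(z<.044))
d=np.load('w2.npz');W=d['W']
rect(W,'stand',(300,620,90,290),.026,.036,abs(W[...,1]+.167)<.06)
p,_=rect(W,'handle',(300,620,90,290),.082,.1,abs(W[...,1]+.167)<.05)
rect(W,'gauge all',(300,620,90,290),.04,.1,abs(W[...,1]+.167)<.05)
print(p.mean(0))
c1=cv2.resize(np.load('w1.npz')['frame'][105:260,205:450],None,fx=3,fy=3,interpolation=2);save('crop1',c1)
E
```

```text
block 3806 c [0.4699 0.2573] size [0.1506 0.0406] ang 15.0 z 0.0607
board 13467 c [0.5037 0.1318] size [0.1494 0.2204] ang 14.8 z 0.0169
guide origin [0.49711649 0.15586349] yawlong 0.26171772862222487
all 25086 [[-0.1313, 0.0035, 0.1228], [-0.0741, -0.0061, 0.0706]] 0.0182
slotin 442 [[0.1073, 0.109, 0.1095], [-0.0492, -0.0022, 0.0486]] 0.0351
plate 605 [[0.046, 0.0499, 0.054], [-0.0513, -0.0026, 0.0497]] 0.0646
tab 504 [[-0.0367, -0.0296, -0.023], [-0.0246, -0.0013, 0.0238]] 0.0703
rider top 42 [[0.0048, 0.0061, 0.0074], [0.057, 0.0654, 0.0737]] 0.0491
rider 7 [[0.0048, 0.0061, 0.0446], [0.0537, 0.0569, 0.0574]] 0.039
stand 6209 c [ 0.4714 -0.1693] size [0.1413 0.0638] ang 7.09 z 0.0328
handle 1591 c [ 0.4738 -0.1651] size [0.0825 0.0159] ang 7.92 z 0.0924
gauge all 1675 c [ 0.4733 -0.1652] size [0.0994 0.016 ] ang 7.92 z 0.0923
[ 0.47546287 -0.16515075  0.09215424]
```

View pics/crop1.png

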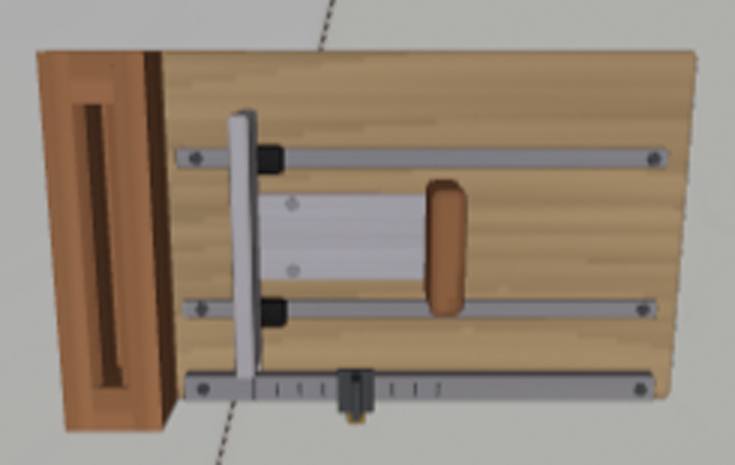

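Everything matches the given sizes:
- **Guide:** block 150×40 mm, board 149 mm wide, and the two origin estimates agree to 0.2 mm.
- **Fence:** plate at x=+50 mm, tab at −30 mm.
- **Rider:** fin at about +6 mm, so the pull is about 44 mm, inside 28–60 mm.

Now I grasp the gauge.

```bash
python3 - <<'E'
from h import *
y=np.radians(7.92)
robot.move_ptp([.474,-.1652,.16],down(y))
robot.line_to([.474,-.1652,.061],feed=.08,guard=10)
print(robot.get_ee_pos(),robot.get_contact_force())
robot.clamp(60); print('w',robot.get_width(),robot.get_grasp_force(),robot.get_contact_force())
p=robot.get_ee_pos()
robot.line_to([p[0],p[1],.19],feed=.08); robot.hold(.3)
print('w',robot.get_width(),robot.get_grasp_force(),robot.get_contact_force(),robot.get_ee_pos(),robot.get_time_s())
ex=np.array([-np.sin(.2612),np.cos(.2612)])
s=np.array([.4699,.2573])
robot.move_ptp([*s,.19],down(.2612)); robot.hold(.3)
print(robot.get_ee_pos(),robot.get_tcp_rot(),robot.get_time_s())
sc=robot.snapshot('scene');save('scene1',sc['frame'])
a=robot.snapshot('top');W=cloud(a);G=W[...,:2]-s
m=(np.hypot(G[...,0],G[...,1])<.09)&(W[...,2]>.10)&(W[...,2]<.165);print(m.sum())
Ws=cloud(sc);np.savez('s1.npz',Ws=Ws,Wt=W)
m=(np.hypot(Ws[...,0]-s[0],Ws[...,1]-s[1])<.09)&(Ws[...,2]>.10)&(Ws[...,2]<.165)
ey=np.array([-np.cos(.2612),-np.sin(.2612)])
P=Ws[m];q=P[:,:2]-s;X=q@ex;Y=q@ey
for z0 in np.arange(.12,.23,.01):
    k=abs(P[:,2]-z0)<.005
    if k.sum(): print(round(z0,3),k.sum(),np.round([np.median(X[k]),Y[k].min(),Y[k].max()],4))
print('zmin',P[:,2].min())
vv,uu=np.where(m)
save('crop2',cv2.resize(sc['frame'][130:270,200:340],None,fx=4,fy=4))
E
```

```text
[ 0.47439347 -0.1654278   0.06143505] [-0.1711073  -0.09909625  0.06595219]
w -2.2099201681510908e-05 0.0 [-0.47088238 -0.03214443  0.31467534]
w -8.791545568041948e-05 0.0 [ 0.47440686 -0.6782176   0.16135501] [ 0.47391839 -0.16511488  0.18982215] 8.5333
[0.47027611 0.25662306 0.18998722] [3.14155579e+00 1.17835302e-05 2.59856793e-01] 10.3917
0Traceback (most recent call last):
  File "<stdin>", line 24, in <module>
    return umr_minimum(a, axis, None, out, keepdims, initial, where)
ValueError: zero-size array to reduction operation minimum which has no identity
```

The grip closed on nothing (width 0). Looking at what happened.

```bash
python3 - <<'E'
from h import *
robot.ungrasp()
sc=robot.snapshot('scene')
a=robot.snapshot('top');np.savez('s2.npz',Wt=cloud(a),Ws=cloud(sc))
save('c3',np.hstack([cv2.resize(sc['frame'][220:320,300:440],(400,286)),cv2.resize(a['frame'][200:305,350:497],(400,286))]))
E
```

```text
(no output)
```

View pics/c3.png

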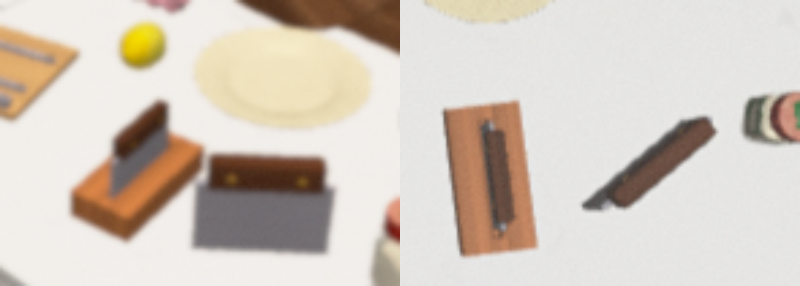

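```bash
python3 - <<'E'
from h import *
d=np.load('s0.npz');W0=cloud({k[2:]:d[k] for k in d if k[:2]=='t_'});W1=np.load('s2.npz')['Wt']
for W in (W0,W1):
    m=(abs(W[...,0]-.473)<.08)&(abs(W[...,1]+.167)<.05)&(W[...,2]>.08);p=W[m];r=cv2.minAreaRect(p[:,:2].astype(np.float32));print(m.sum(),r,p.mean(0),p[:,2].max())
y=np.radians(7.92)
robot.move_ptp([.474,-.1652,.13],down(y));robot.line_to([.474,-.1652,.061],feed=.08,guard=10)
print(robot.get_time_s(),robot.get_width(),robot.get_ee_pos())
s,W=wrist('w3');sc=robot.snapshot('scene')
save('c4',np.hstack([cv2.resize(s['frame'],(440,330)),cv2.resize(sc['frame'][200:320,280:411],(360,330))]))
E
```

```text
241 ((0.47207725048065186, -0.1671968251466751), (0.08321919292211533, 0.016825228929519653), 7.022669315338135) [ 0.47237763 -0.16658085  0.09166872] 0.09851541663547736
241 ((0.4721127152442932, -0.16736306250095367), (0.08335377275943756, 0.016949184238910675), 7.728750705718994) [ 0.47213517 -0.16664721  0.09146515] 0.09734045632805377
13.9667 0.08523261131572464 [ 0.4743494  -0.1653793   0.06131321]
```

View pics/c4.png

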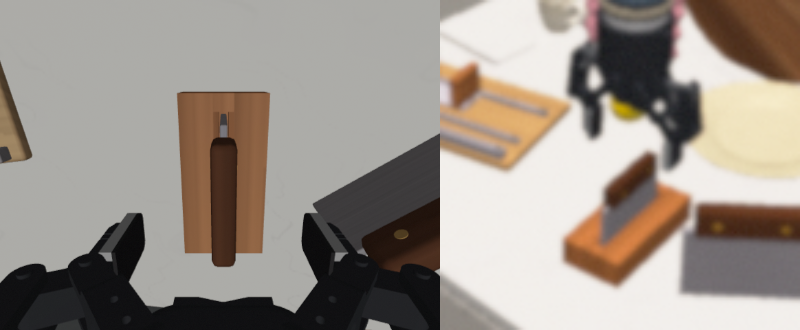

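The gripper isn't around the handle: the scene view shows the fingers higher than or beyond it, although the reported TCP is at the handle. I'll measure where the fingers really are, in both cameras.

```bash
python3 - <<'E'
from h import *
d=np.load('w3.npz');W=d['W'];T=d['T'];print('K',d['K'][0],d['hand_eye'].round(4).tolist())
Tl=(W-T[:3,3])@T[:3,:3]   # tool coords
f=d['frame'];dark=(f.max(-1)<70)
v,u=np.mgrid[:480,:640]
for n,b in (('L',(130,215,300,420)),('R',(435,520,300,420))):
    m=(u>b[0])&(u<b[1])&(v>b[2])&(v<b[3])&dark&(Tl[...,2]<.03)
    print(n,m.sum(),np.round(np.nanpercentile(Tl[m],[2,50,98],axis=0),3).tolist())
a=robot.snapshot('top');b=robot.snapshot('scene')
for n,s in (('top',a),('scene',b)):
    W=cloud(s);P=(W-T[:3,3])@T[:3,:3]
    m=(abs(P[...,0])<.13)&(abs(P[...,1])<.13)&(P[...,2]>-.2)&(W[...,2]>.10)&(s['frame'].max(-1)<75)
    Q=P[m];print(n,m.sum(),'tool-frame pct',np.round(np.percentile(Q,[1,10,50,90,99],axis=0),3).tolist())
    g=np.linalg.inv(s['view']);t=s['view']@np.r_[T[:3,3],1];k=s['K']@t[:3];print('TCP pixel',k[:2]/k[2], 'cam', g[:3,3])
print(robot.get_joints(),robot.get_ee_pos(),robot.get_tcp_rot())
sc=b['frame'].copy();cv2.circle(sc,tuple(int(x) for x in (k[:2]/k[2])),4,(255,0,0),-1)
save('c5',cv2.resize(sc[130:330,240:440],(600,600)))
E
```

```text
K [393.73561067   0.         324.33256108] [[-0.0009, -0.9554, -0.2953, 0.0752], [1.0, -0.0009, -0.0003, -0.0004], [0.0001, -0.2953, 0.9554, -0.1815], [0.0, 0.0, 0.0, 1.0]]
L 6191 [[-0.009, -0.056, -0.115], [0.01, -0.043, -0.082], [0.017, -0.031, -0.056]]
R 7938 [[-0.036, 0.03, -0.115], [0.007, 0.043, -0.076], [0.017, 0.104, 0.026]]
top 74 tool-frame pct [[-0.011, -0.071, -0.159], [-0.008, -0.07, -0.155], [0.003, -0.067, -0.135], [0.009, -0.045, -0.108], [0.011, -0.039, -0.104]]
TCP pixel [383.98928683 263.95617792] cam [0.46227516 0.00501867 1.20574213]
scene 941 tool-frame pct [[-0.038, -0.064, -0.199], [-0.035, -0.046, -0.189], [-0.012, 0.023, -0.143], [0.001, 0.066, -0.104], [0.011, 0.072, -0.065]]
TCP pixel [348.54079736 269.43923541] cam [-0.31609788 -0.84780156  0.86455473]
[-5.58344893e-01  5.75689060e-01  1.85415167e+00  4.17327667e-05
  7.10597412e-01  8.74227013e-01] [ 0.47435017 -0.16541463  0.06149654] [ 3.14087284e+00 -9.03056830e-04  1.38193129e-01]
```

View pics/c5.png

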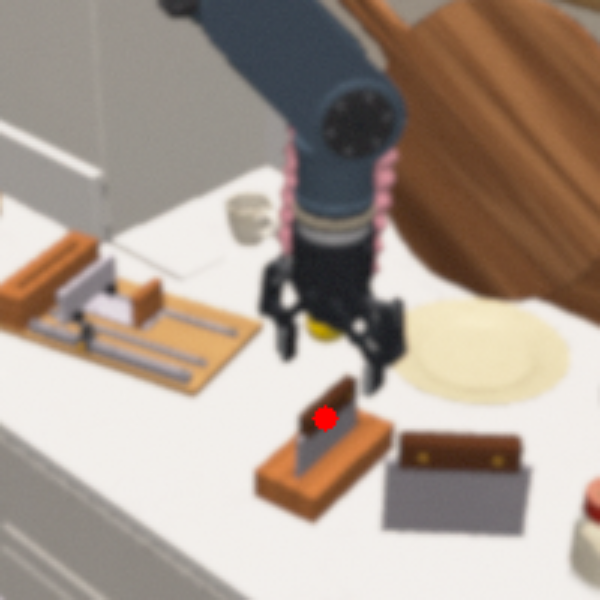

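The red dot is the reported TCP, on the handle. The real fingertips are about 40–50 mm above it, so the stated TCP doesn't match the gripper. I'll measure the closed tips with the wrist and scene cameras and confirm with a gentle touch on bare worktop.

```bash
python3 - <<'E'
from h import *
robot.line_to([.474,-.1652,.10],feed=.15)
def meas(tag):
    T=tcp()
    for n in ('wrist','scene'):
        s=robot.snapshot(n);W=cloud(s,T) if n=='wrist' else cloud(s)
        P=(W-T[:3,3])@T[:3,:3];m=(abs(P[...,0])<.03)&(abs(P[...,1])<.075)&(P[...,2]>-.11)&(P[...,2]<-.016)&(s['frame'].max(-1)<80)
        Q=P[m];e=Q[Q[:,2]>np.percentile(Q[:,2],90)]
        print(tag,n,m.sum(),'zmax',np.round(np.sort(Q[:,2])[[-1,-5,-20]],4),'end x',np.round(np.percentile(e[:,0],[2,50,98]),4),'y',np.round(np.percentile(e[:,1],[2,50,98]),4))
robot.clamp(20);robot.hold(.1);meas('shut')
robot.move_ptp([.42,-.04,.10],down(.14))
hit=robot.line_to([.42,-.04,-.02],feed=.06,guard=4)
print(hit,robot.get_ee_pos(),robot.get_contact_force())
if not hit:
    hit=robot.line_to([.42,-.04,-.065],feed=.03,guard=4);print(hit,robot.get_ee_pos(),robot.get_contact_force(),robot.get_torque())
p=robot.get_ee_pos();robot.line_to([p[0],p[1],.06]);robot.ungrasp();meas('open')
print(robot.get_time_s())
E
```

```text
shut wrist 28575 zmax [-0.0431 -0.0432 -0.0438] end x [0.006  0.0102 0.0111] y [-0.0134 -0.0006  0.0124]
shut scene 200 zmax [-0.0504 -0.0564 -0.073 ] end x [-0.0088 -0.0062  0.005 ] y [0.0083 0.0124 0.0146]
False [ 0.42016992 -0.04003936 -0.01976344] [-0.02466955 -0.11120091  0.12190811]
True [ 0.42002307 -0.04001766 -0.03804742] [-0.99543011  0.67085015  6.5718462 ] [ 0.0065396   0.03794246 -0.02304459]
open wrist 28125 zmax [-0.0514 -0.052  -0.0524] end x [-0.0103  0.006   0.011 ] y [-0.0551  0.0417  0.0542]
open scene 166 zmax [-0.0587 -0.0614 -0.0712] end x [-0.0094 -0.0023  0.0054] y [-0.0453 -0.0423  0.0553]
20.75
```

Touch and wrist view agree: the real tip sits about 40 mm short of the reported TCP along the tool axis, and it's laterally centred. I'll command z 40 mm lower throughout and grasp again.

```bash
python3 - <<'E'
from h import *
D=.040
y=np.radians(7.92)
robot.move_ptp([.474,-.166,.13-D],down(y))
print(robot.line_to([.474,-.166,.061-D],feed=.1,guard=12))
robot.clamp(60); print('w',robot.get_width(),robot.get_grasp_force(),robot.get_contact_force())
p=robot.get_ee_pos()
if robot.get_width()>.01:
    robot.line_to([p[0],p[1],.17-D],feed=.12)
    print('w',robot.get_width(),robot.get_grasp_force(),robot.get_ee_pos(),robot.get_contact_force())
    robot.move_ptp([.4699,.2573,.175-D],down(.2612)); robot.hold(.2)
sc=robot.snapshot('scene');s,W=wrist('w4')
T=tcp();print(p,T[:3,3],robot.get_tcp_rot(),robot.get_time_s())
Ws=cloud(sc)
for n,Q in (('scene',Ws),('wrist',W)):
    P=(Q-T[:3,3])@T[:3,:3];m=(abs(P[...,0])<.07)&(abs(P[...,1])<.03)&(P[...,2]>-.075)&(P[...,2]<.05);A=P[m]
    for z0 in np.arange(-.07,.05,.012):
        k=abs(A[:,2]-z0)<.006
        if k.sum()>3: print(n,round(z0,3),k.sum(),np.round([*np.percentile(A[k,0],[1,99]),*np.percentile(A[k,1],[1,50,99])],4))
save('c6',cv2.resize(np.hstack([sc['frame'][120:280,190:350],cv2.resize(s['frame'],(213,160))]),None,fx=2.1,fy=2.1))
E
```

```text
False
w 0.015371392573274073 59.00460720062256 [-0.34787571  0.38314918  3.4902341 ]
w 0.014902181020081593 58.45833599567413 [ 0.47346222 -0.16567313  0.12931205] [-0.48475022  0.63688694 -1.73180458]
[ 0.47413005 -0.16605423  0.02132461] [0.47028386 0.25661084 0.13500541] [ 3.14158153e+00 -9.62921803e-06  2.59805252e-01] 25.7667
scene -0.07 71 [-0.0446  0.007  -0.0189  0.0046  0.0226]
scene -0.058 66 [-0.0458  0.0376 -0.0095  0.0086  0.0222]
scene -0.046 51 [-0.0493  0.0476 -0.0052  0.0059  0.0207]
scene -0.034 55 [-0.053   0.0482 -0.0027  0.0018  0.0132]
scene -0.022 66 [-0.0515  0.0491 -0.0037  0.0021  0.0069]
scene -0.01 61 [-0.0502  0.0476 -0.0029  0.0021  0.0059]
scene 0.002 70 [-0.0508  0.0484 -0.0025  0.0021  0.0052]
scene 0.014 35 [-0.0502  0.0456 -0.0023  0.0011  0.0047]
wrist -0.07 10942 [-0.0294  0.0411 -0.0176 -0.0003  0.0172]
wrist -0.058 1521 [ 0.006   0.0415 -0.0211 -0.0004  0.0205]
wrist -0.046 1007 [ 0.0061  0.0493 -0.0206 -0.0004  0.0201]
wrist -0.034 66 [ 0.0482  0.0494 -0.0027 -0.0004  0.0021]
wrist -0.022 60 [ 0.0482  0.0494 -0.0028 -0.0004  0.002 ]
wrist -0.01 48 [ 0.0485  0.0493 -0.0026 -0.0004  0.002 ]
wrist 0.002 38 [ 0.0484  0.0494 -0.0028 -0.0005  0.0019]
wrist 0.014 19 [ 0.0481  0.0494 -0.0029 -0.0005  0.0019]
```

View pics/c6.png

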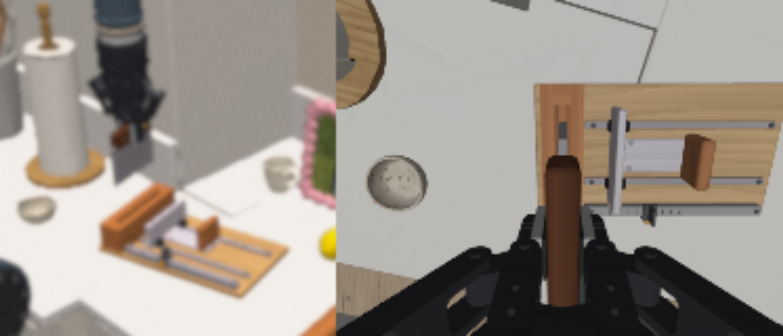

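The blade is held upright and centred: it spans −51 to +49 mm along the handle, tilt is about 0, and it's above the slot. Inserting.

```bash
python3 - <<'E'
from h import *
t=np.array([.4699,.2573]); c=t+(t-robot.get_ee_pos()[:2])+.001*np.array([np.cos(.26),np.sin(.26)])
robot.line_to([*c,.078],feed=.1)
hit=robot.line_to([*c,.040],feed=.04,guard=12)
p=robot.get_ee_pos();print(hit,p,robot.get_contact_force(),robot.get_time_s())
E
```

```text
True [0.46991476 0.25807113 0.04133565] [-1.35005189 -0.39447071  4.11579128] 27.35
```

The foot is seated: TCP at 41.3 mm, exactly the predicted value. Releasing, then checking the blade and refining the rider from above the tab.

```bash
python3 - <<'E'
from h import *
robot.ungrasp(); p=robot.get_ee_pos()
robot.line_to([p[0],p[1],.11],feed=.15)
robot.move_ptp([.495,.1269,.10],down(.2612)); robot.hold(.2)
s,W=wrist('w5');a=robot.snapshot('top');Wt=cloud(a)
print(robot.get_time_s(),robot.get_ee_pos())
o=np.array([.4972,.1559]);A=.2612;ex=np.array([-np.sin(A),np.cos(A)]);ey=-np.array([np.cos(A),np.sin(A)])
for nm,W in (('wrist',W),('top',Wt)):
    G=np.stack([(W[...,:2]-o)@ex,(W[...,:2]-o)@ey],-1);z=W[...,2];ok=(abs(G[...,0])<.14)&(abs(G[...,1])<.085)
    def rng(n,m):
        if m.sum(): print(nm,n,m.sum(),np.round(np.percentile(G[m],[1,50,99],axis=0).T,4).tolist(),np.round(np.median(z[m]),4))
    rng('gauge',ok&(G[...,0]>.08)&(z>.09)&(z<.13))
    rng('block',ok&(G[...,0]>.07)&(z>.056)&(z<.064))
    rng('plate',ok&(G[...,0]>.03)&(G[...,0]<.07)&(z>.061)&(z<.068))
    rng('tab',ok&(G[...,0]<0)&(z>.066)&(z<.075)&(abs(G[...,1])<.03))
    rng('fin',ok&(G[...,1]>.05)&(G[...,0]<.04)&(z>.042)&(z<.053))
    rng('pointer',ok&(G[...,1]>.0535)&(G[...,0]<.065)&(G[...,0]>.035)&(z>.031)&(z<.06))
E
```

```text
29.5417 [0.49472591 0.12797599 0.09998335]
wrist gauge 10452 [[0.0974, 0.0997, 0.1126], [-0.0444, -0.0053, 0.0404]] 0.1107
wrist block 11446 [[0.0847, 0.0962, 0.1241], [-0.0747, -0.0213, 0.0732]] 0.0607
wrist plate 2468 [[0.0458, 0.0491, 0.0537], [-0.0513, -0.0076, 0.0451]] 0.0645
wrist tab 2001 [[-0.0366, -0.0299, -0.0232], [-0.0246, -0.0024, 0.0228]] 0.0703
wrist fin 191 [[0.0036, 0.0053, 0.0077], [0.0565, 0.0642, 0.0747]] 0.0483
wrist pointer 12 [[0.0461, 0.0466, 0.049], [0.0535, 0.0545, 0.0552]] 0.0364
top block 148 [[0.0826, 0.0928, 0.1225], [-0.0722, 0.0469, 0.0698]] 0.0595
top plate 23 [[0.0441, 0.0472, 0.0515], [0.0335, 0.0423, 0.0518]] 0.0638
top fin 6 [[0.0022, 0.0028, 0.0054], [0.0582, 0.0615, 0.0654]] 0.0475
top pointer 12 [[0.0363, 0.0485, 0.0626], [0.0539, 0.0662, 0.0717]] 0.0322
```

The blade is seated: handle centred at x=105 mm, y≈−2 mm, top 111 mm. The fin is centred at x=+5.6 mm, so I pull 44.4 mm. Gripping the tab.

```bash
python3 - <<'E'
from h import *
o=np.array([.4972,.1559]);A=.2612;ex=np.array([-np.sin(A),np.cos(A)]);ey=-np.array([np.cos(A),np.sin(A)])
tab=o-.0299*ex-.001*ey
robot.move_ptp([*tab,.055],down(A))
hit=robot.line_to([*tab,-.004],feed=.08,guard=12)
print(hit,robot.get_ee_pos(),robot.get_contact_force())
robot.clamp(60);robot.hold(.1)
p=robot.get_ee_pos();print('w',robot.get_width(),robot.get_grasp_force(),'tcp gx',(p[:2]-o)@ex,p,robot.get_contact_force())
if .008<robot.get_width()<.02:
    c=o-.0743*ex+((p[:2]-o)@ey)*ey
    robot.line_to([*c,p[2]],feed=.04);robot.hold(.3)
    p=robot.get_ee_pos();print('after gx',(p[:2]-o)@ex,robot.get_width(),robot.get_grasp_force(),robot.get_contact_force())
s,W=wrist('w6')
G=np.stack([(W[...,:2]-o)@ex,(W[...,:2]-o)@ey],-1);z=W[...,2]
def rng(n,m):
    if m.sum(): print(n,m.sum(),np.round(np.percentile(G[m],[1,50,99],axis=0).T,4).tolist(),np.round(np.median(z[m]),4))
rng('plate',(abs(G[...,1]+.03)<.025)&(abs(G[...,0]-.0056)<.02)&(z>.061)&(z<.068))
rng('tab',(G[...,1]<-.013)&(abs(G[...,0]+.0743)<.02)&(G[...,1]>-.03)&(z>.066)&(z<.074))
rng('gauge',(G[...,0]>.08)&(G[...,0]<.13)&(abs(G[...,1])<.07)&(z>.09)&(z<.13))
print(robot.get_time_s())
b=robot.snapshot('scene');save('c7',np.hstack([cv2.resize(s['frame'],(533,400)),cv2.resize(b['frame'][180:280,230:297],(267,400))]))
E
```

```text
False [ 0.50622591  0.12728122 -0.00371814] [-0.37080776 -0.2363937   0.03288829]
w 0.013065135850332475 59.34785485267639 tcp gx -0.030289774238030698 [ 0.50609508  0.12692446 -0.00374273] [-0.67093814 -2.990473    3.90399559]
after gx -0.07270970931961858 0.013340261543376074 59.591612219810486 [-0.62203136  7.51872616  3.53839695]
plate 4297 [[0.003, 0.006, 0.0112], [-0.052, -0.0307, -0.0056]] 0.0644
tab 1749 [[-0.079, -0.0722, -0.0655], [-0.0251, -0.0198, -0.0132]] 0.07
33.1
```

View pics/c7.png

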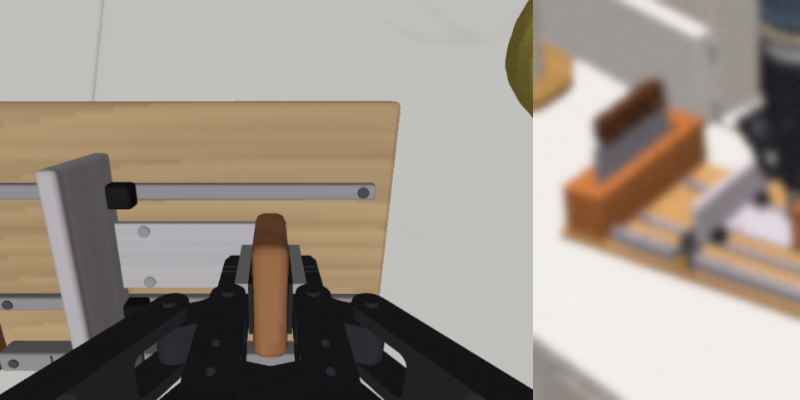

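The tab is held and the blade stands in the slot. The plate centre is at about +7.4 mm against the fin's +5.6 mm, so I pull 1.7 mm more.

```bash
python3 - <<'E'
from h import *
o=np.array([.4972,.1559]);A=.2612;ex=np.array([-np.sin(A),np.cos(A)]);ey=-np.array([np.cos(A),np.sin(A)])
p=robot.get_ee_pos()
c=o-.0761*ex+((p[:2]-o)@ey)*ey
robot.line_to([*c,p[2]],feed=.02);robot.hold(.6)
p=robot.get_ee_pos();print('gx',(p[:2]-o)@ex,robot.get_width(),robot.get_grasp_force(),robot.get_contact_force())
s,W=wrist('w7');b=robot.snapshot('scene')
G=np.stack([(W[...,:2]-o)@ex,(W[...,:2]-o)@ey],-1);z=W[...,2]
def rng(n,m):
    if m.sum(): print(n,m.sum(),np.round(np.percentile(G[m],[1,50,99],axis=0).T,4).tolist(),np.round(np.median(z[m]),4))
rng('plate',(abs(G[...,1]+.03)<.025)&(abs(G[...,0]-.0056)<.02)&(z>.061)&(z<.068))
rng('tab',(G[...,1]<-.013)&(abs(G[...,0]+.0743)<.02)&(G[...,1]>-.03)&(z>.066)&(z<.074))
W=cloud(b);G=np.stack([(W[...,:2]-o)@ex,(W[...,:2]-o)@ey],-1);z=W[...,2]
rng('scene gauge',(G[...,0]>.085)&(G[...,0]<.125)&(abs(G[...,1])<.06)&(z>.105)&(z<.12))
print(robot.get_time_s(),abs(np.array(robot.get_qvel())).max())
E
```

```text
gx -0.07452563350091707 0.013663439220175919 59.63569164276123 [-1.12729288  7.08745939  4.7651905 ]
plate 4307 [[0.0012, 0.0042, 0.0092], [-0.0519, -0.0309, -0.0056]] 0.0644
tab 1764 [[-0.0809, -0.0741, -0.0672], [-0.0252, -0.0199, -0.0132]] 0.07
scene gauge 84 [[0.0947, 0.102, 0.1129], [-0.0375, 0.0058, 0.0434]] 0.111
34.1 0.001975783708438693
```

The tab centre is at −74.05 mm, which puts the plate at about +5.6 mm, level with the fin. Everything is still and the grip is firm, so I'm handing in.

```bash
python3 -c "
from h import *
print(robot.finish_job(),robot.get_time_s())"
```

```text
the job is handed in; nothing more can be done
the job is handed in; nothing more can be done
```

I handed the job in at about 34 s, result not shown: by camera the blade is fully down in the knife slot and released, and the fence is held about level with the rider (well within 4 mm); a first grasp closed on air because the real fingertips sit about 40 mm short of the reported TCP.

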